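A level plinth of offcuts for the honey sample

ROBOT

A 6-joint arm with a two-finger parallel gripper is mounted at the origin on the work surface. World frame = base frame: x ahead of the robot, y to its left, z up, the work surface at z = 0. Lengths are in m, angles in rad, forces in N, time in s.
With the tool pointing down it reaches from about 0.35 to 0.775 m from the base axis. Payload 7.3 kg.
Tool frame: the origin (TCP) lies midway between the tips of the shut fingers; the grasp point (between the pads) lies robot.tcp_to_grasp behind it (robot.tcp_to_grasp is the distance from the TCP to the grasp point, in m); z points along the fingers, y is the line along which they close (so a half turn about z gives the same grasp; the last joint's range is limited). The gripper opens to 92 mm and grips with 3 to 60 N. Pads are 19 mm wide; open, the fingers measure 130 mm over their backs; the gripper's body (75 mm by 190 mm) begins 47 mm behind the grasp point.
Start: joints at [-1.291, 0.342, 1.524, -0, 1.275, -0.146], TCP at [0.217, -0.478, 0.227] pointing down, gripper open.
Joint ranges: [-2.53, 2.53], [-0.77, 2.02], [0.04, 2.7], [-1, 4.14], [0.28, 2.66], [-3.11, 3.11]. Speed limits (rad/s): [2.57, 2.57, 3.14, 3.14, 3.14, 3.14].

INTERFACE

Orientations are given as [roll, pitch, yaw] about the fixed x, y, z axes, in that order (R = Rz(yaw) Ry(pitch) Rx(roll)).
In Python, from cell import robot, cams gives the robot as it stands.
- The arm moves only by the tool carry_out, never from a script. Its argument "targets" is a list of rows, each a list of 7 numbers: the shift along the tool's x, y, z in cm, then the turn, a rotation vector about the tool's x, y, z in degrees, then the finger opening in cm, from 0 to 9.18. A call has 1 to 5 rows; each row is the pose to reach, as a shift and turn from the pose commanded when the call began, along the tool's axes at that moment; what a row does not reach only later rows make up. A row lasts 1/8 s, in which the tool goes at most 62.5 mm and 10.7 degrees, less where a joint would pass 70% of its speed; a pose out of reach is approached as far as the arm can. A call with a gripper value outside its range is refused whole. The fingers move at their own pace and stop on an object; "grip_force" is the grip in N (left out, the last holds). Time passes only in rows, so rows that repeat a pose let the fingers close. It gives the time, the measured TCP pose, the force, the opening and the grip force at its end, in the units of the state.
- robot.get_obs(): the state, without advancing time (a new reading comes with each control period).
- cams.snapshot(name): name is "scene" or "top" or "wrist"; returns a dict with "color" (480x640x3 uint8, red, green, blue), "fx", "fy", "cx", "cy" (pixels), "pose" (4x4, takes a point from camera to world coordinates). Camera axes: x right, y up, looking along -z (the intrinsics and any distortion apply to the point x, -y, -z); pixel columns grow to the right and rows downward; lengths in m; the calibration is good to about 2 mm. A picture is of the moment at which its call begins. There is no depth.
- robot.job_done(): hands the job in; it is judged then, once.
The state is a dict: "time": time; "qpos": joint angles; "joint_vel": joint speeds; "tau": joint torques, N m; "ee_pos": TCP position; "tcp_rot": TCP orientation; "force": force on the tool from outside, world axes, zero at the start; "moment": the same for the moment, N m; "gripper_width": finger opening in m; "grip_force": force on a finger pad.
Only numpy, scipy, OpenCV 4.12 (cv2) and the standard library are available. Lean on these libraries where they do the work, as an engineer would, in place of code of your own. Each camera call takes 0.05 s, during which the arm holds its last target. There are 200 camera calls.

TASK

Build a little display plinth from the two crooked wood offcuts: lay the longer wedge as it is, flat side down, in the middle of the wooden board, and then lay the shorter wedge centrally on its sloping top, turned so that it lies steady and the two slopes cancel and the top of the pile comes out level. Then stand the small honey jar upright in the middle of that level top and let go, without tipping the jar over on the way. Leave the rest of the goods on the stall where they are.

Things in the scene. Friction and masses are not known exactly. Their poses are not given: they have to be found in the camera images.
- board: Plain light-wood display board, 150 x 200 mm (x, y) and 12 mm thick, fixed flat on the table. Origin at the centre of its underside; z up.
- long_wedge: Longer brown wood offcut, eight-sided, 124 mm long (own x), 56 mm wide (own y; sides upright and parallel over the middle 95 mm). It lies on its flat underside; the flat top slopes down along own +x by 12 degrees: 46 mm high at the -x end, 33 at the middle, 20 at the +x end. About 160 g. Origin: centre of the underside; z normal to it.
- long_wedge_top (a point): Middle of the longer wedge's sloping top, 33 mm above its origin; z is the outward normal of the sloping top.
- short_wedge: Shorter brown wood offcut, eight-sided, 94 mm long (own x), 50 mm wide (own y; sides upright and parallel over the middle 66 mm). It lies on its flat underside; the flat top slopes 12 degrees, cut askew: steepest down 25 degrees from own +x towards own +y; 26 mm high at the middle, 15 to 37 at the corners. About 90 g. Origin: centre of the underside; z normal to it.
- short_wedge_top (a point): Middle of the shorter wedge's sloping top, 26 mm above its origin; z is the outward normal of that top. With the underside on the longer wedge, this top is level when the downhill directions of the two tops are opposite.
- small_jar: Small jar of amber honey with a metal lid, the smallest jar on the table: 46 mm across, 60 mm high, about 110 g. Origin at the centre of its underside, z up its axis.
- wax_block: Bystander: block of yellow wax, 85 x 56 x 34 mm, lying near the task's things. Origin at the centre of the underside.
- balm_tin: Bystander: flat round aluminium tin, 72 mm across, 28 mm high. Origin at the centre of the underside.
- candles: Bystander: bundle of thin candles with a paper band, 190 mm long (own x), 53 mm wide, 34 mm high. Origin under its middle.
- big_jar0: Bystander: big honey jar, 72 mm across, 85 mm high, in the row at the far side of the board. Origin at the centre of the underside.
- big_jar1: Bystander: big honey jar, 72 mm across, 85 mm high, in the row at the far side of the board. Origin at the centre of the underside.
- big_jar2: Bystander: big honey jar, 72 mm across, 85 mm high, in the row at the far side of the board. Origin at the centre of the underside.

How it is judged:
On the way, in this order (a step that is already met when the one before it is completed fails the run):
1. The longer wedge lies flat in the middle of the board, released and still (horizontal distance between long_wedge and board below 0.04 m and angle between long_wedge's own z axis and vertical below 0.05 rad and contact force between long_wedge and board above 0.4 N and contact force between long_wedge and the fingers below 0.05 N and linear speed of long_wedge below 0.02 m/s and angular speed of long_wedge below 0.2 rad/s), for 0.2 s.
2. The shorter wedge lies on the longer one's slope, released and still, with its own top level (all of step 1 and horizontal distance between short_wedge_top and long_wedge_top below 0.03 m and angle between short_wedge_top's own z axis and vertical below 0.09 rad and contact force between short_wedge and long_wedge above 0.25 N and contact force between short_wedge and the fingers below 0.05 N and linear speed of short_wedge below 0.02 m/s and angular speed of short_wedge below 0.2 rad/s), for 0.3 s.
At the end, for the whole second after the job is handed in: Long wedge flat on the board (0.05 rad), within 40 mm of its middle; short wedge resting on it, middles of the tops within 30 mm, its top level within 0.09 rad; small jar standing on that top within 25 mm of its middle, upright within 0.1 rad; all three still and released (all of step 2 and horizontal distance between small_jar and short_wedge_top below 0.025 m and angle between small_jar's own z axis and vertical below 0.1 rad and contact force between small_jar and short_wedge above 0.3 N and contact force between small_jar and the fingers below 0.05 N and linear speed of small_jar below 0.02 m/s and angular speed of small_jar below 0.2 rad/s); the robot touches nothing.
It fails at once if The small jar is tipped over (more than 0.6 rad) (angle between small_jar's own z axis and vertical above 0.6 rad).
It fails at once if Another thing on the stall (wax block, big jar, candles or tin) is moved by more than 40 mm (distance of any of wax_block, big_jar0, big_jar1, big_jar2, candles, balm_tin from where it was at the start of the episode above 0.04 m).
It also fails if it takes over 64 s, if anything falls off the work surface, if the arm or the gripper's body presses on something with over 40 N, if the wrist force passes 120 N, or if a joint passes its speed limit or range.

## Working session

There is one attempt and no reset: what is moved stays moved. The work goes in short steps, Python scripts to look and compute and a tool call to move; the robot and the scene stay as the last step left them, time stands still between calls to the robot, and variables do not carry over. Pictures are saved under pics/ and viewed, at most 10 in all, crops included, and the job is handed in when it is done.

Besides the shell and the picture viewer there is one more tool, called after ">>>" as a command line: name --pt "numbers of a row" for each row, then --argument value for the rest. carry_out: Moves the arm, as the interface text tells. Its arguments: {"type":"object","properties":{"targets":{"type":"array"},"grip_force":{"type":"number"}},"required":["targets"]}

```bash
mkdir -p pics; ls; python3 - <<'E'
from cell import robot,cams
import cv2,pickle
o=robot.get_obs();print(o['time'],o['ee_pos'],o['tcp_rot'],o['gripper_width'],robot.tcp_to_grasp)
for n in ['top','scene']:
    s=cams.snapshot(n);pickle.dump(s,open(f'pics/{n}0.pkl','wb'));cv2.imwrite(f'pics/{n}0.png',s['color'][:,:,::-1]);print({k:v for k,v in s.items() if k!='color'})
E
```

```text
pics
0.0 [ 0.21674248 -0.47772647  0.22605573] [-3.14010193e+00 -1.91789415e-04  4.25803340e-01] 0.09194626029103103 0.0188
{'fx': 439.2522393099534, 'fy': 439.2522393099534, 'cx': 316.8097514425287, 'cy': 242.6438750884106, 'pose': array([[-2.43794801e-02,  9.95097811e-01, -9.58435524e-02,
         5.27330728e-01],
       [-9.99698258e-01, -2.45553082e-02, -6.55335560e-04,
         9.56671609e-03],
       [-3.00559095e-03,  9.57986557e-02,  9.95396194e-01,
         1.06281127e+00],
       [ 0.00000000e+00,  0.00000000e+00,  0.00000000e+00,
         1.00000000e+00]])}
{'fx': 433.2885024212905, 'fy': 433.2885024212905, 'cx': 317.42311051859645, 'cy': 246.60159097807374, 'pose': array([[ 0.81037112, -0.51017402,  0.28813387,  0.90856985],
       [ 0.58578687,  0.69509469, -0.41676986, -0.41564391],
       [ 0.01234483,  0.50652329,  0.8621379 ,  0.93111169],
       [ 0.        ,  0.        ,  0.        ,  1.        ]])}
```

View pics/top0.png

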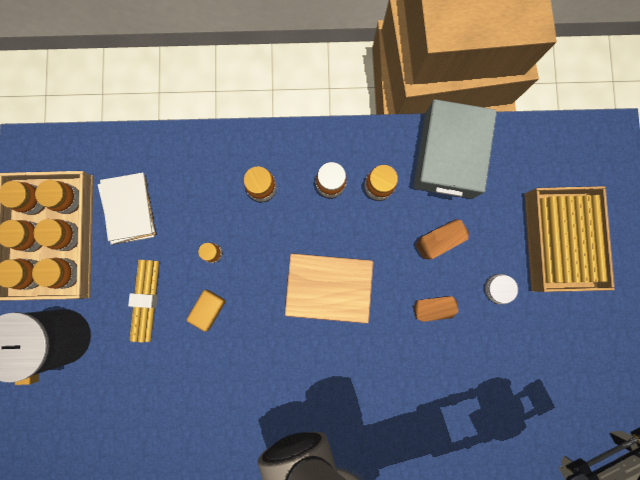

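View pics/scene0.png

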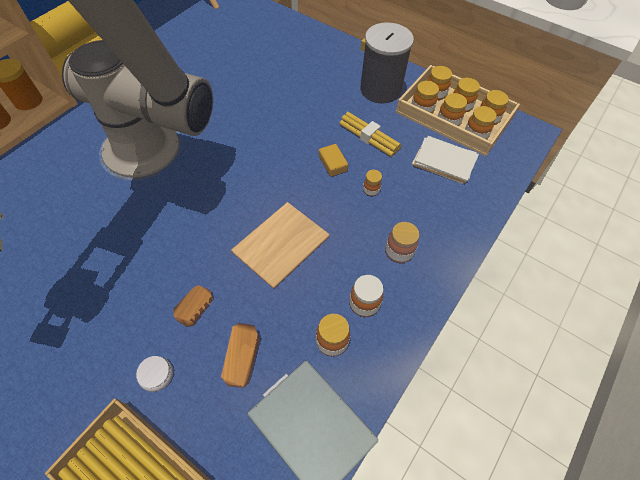

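The top view shows the board around (329,288), the small jar at (209,252), the long wedge at (444,239), the short wedge at (436,308) and the tin at (502,289). Next I'll enlarge the wedges.

```bash
cat > h.py <<'E'
import numpy as np,pickle,cv2
def ray(s,u,v,z):
    P=s['pose'];d=P[:3,:3]@np.array([(u-s['cx'])/s['fx'],-(v-s['cy'])/s['fy'],-1]);o=P[:3,3]
    return o+d*(z-o[2])/d[2]
def proj(s,p):
    P=s['pose'];c=P[:3,:3].T@(np.asarray(p)-P[:3,3]);return np.array([s['cx']+s['fx']*c[0]/-c[2],s['cy']-s['fy']*c[1]/-c[2]])
E
python3 - <<'E'
from h import *
t=pickle.load(open('pics/top0.pkl','rb'));s=pickle.load(open('pics/scene0.pkl','rb'))
a=cv2.resize(t['color'][210:330,405:485],None,fx=5,fy=5,interpolation=cv2.INTER_CUBIC)
b=cv2.resize(s['color'][280:400,170:270],None,fx=4,fy=5,interpolation=cv2.INTER_CUBIC)
cv2.imwrite('pics/c1.png',np.hstack([a,b])[:,:,::-1])
for p in [(290,255),(373,261),(368,323),(286,316)]: print('board',ray(t,*p,.012))
print('jar',ray(t,209,252,.06),'scene',ray(s,373.5,175,.06))
E
```

```text
board [0.60034628 0.07523549 0.012     ]
board [ 0.58108108 -0.12307685  0.012     ]
board [ 0.43499274 -0.10591574  0.012     ]
board [0.45601114 0.08737737 0.012     ]
jar [0.60845673 0.25762223 0.06      ] scene [0.60853778 0.26552358 0.06      ]
```

View pics/c1.png

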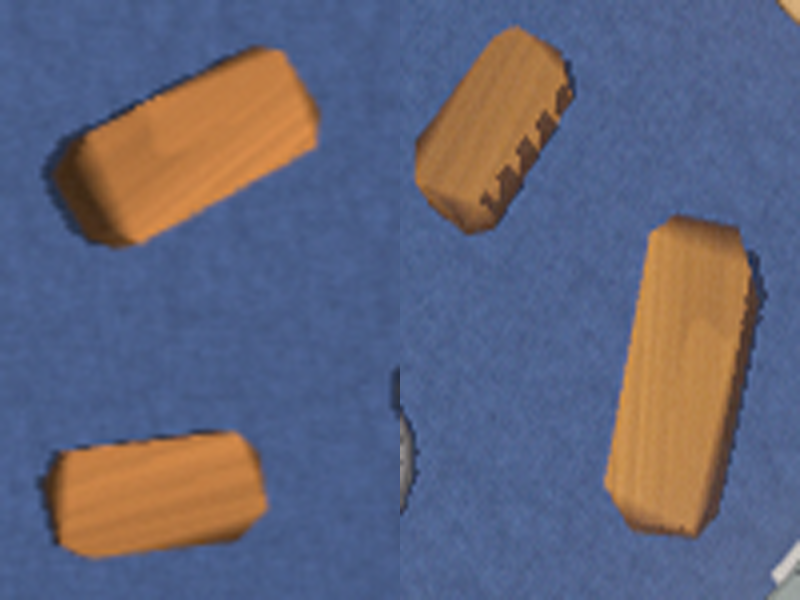

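Long wedge: its tall end is on the left, where a large end face shows at crop (85,190). Short wedge: ambiguous by eye. I'll fit silhouettes of the known shapes in both views.

```bash
cat > fit.py <<'E'
from h import *
from scipy.optimize import minimize
def verts(L,W,flat,cy,top):
    a,b,c=L/2,flat/2,W/2
    o=[(a,cy),(b,c),(-b,c),(-a,cy),(-a,-cy),(-b,-c),(b,-c),(a,-cy)]
    return np.array([(x,y,0) for x,y in o]+[(x,y,top(x,y)) for x,y in o])
t12=np.tan(np.radians(12));g=np.radians(25)
LONG=lambda cy=.018:verts(.124,.056,.095,cy,lambda x,y:.033-t12*x)
SHORT=lambda cy=.015:verts(.094,.050,.066,cy,lambda x,y:.026-t12*(x*np.cos(g)+y*np.sin(g)))
K=6
def mask(s,box):
    u0,v0,u1,v1=box;c=cv2.resize(s['color'][v0:v1,u0:u1],None,fx=K,fy=K,interpolation=cv2.INTER_CUBIC).astype(int)
    m=((c[:,:,0]>c[:,:,2]+5)).astype(np.uint8)
    n,l,st,_=cv2.connectedComponentsWithStats(m);return (l==1+st[1:,4].argmax()).astype(np.uint8)
def cost(p,V,views):
    x,y,th=p[:3];c,s_=np.cos(th),np.sin(th);V=V(p[3]);W=V@np.array([[c,s_,0],[-s_,c,0],[0,0,1]])+[x,y,p[4] if len(p)>4 else 0]
    e=0
    for s,box,m in views:
        q=np.array([(proj(s,w)-[box[0]-.5,box[1]-.5])*K-.5 for w in W])
        r=np.zeros_like(m);cv2.fillConvexPoly(r,np.round(cv2.convexHull(q.astype(np.float32))*16).astype(int),1,shift=4)
        e+=(r!=m).sum()/m.sum()
    return e
def fit(V,views,x,y,th,cy=.016):
    r=minimize(cost,[x,y,th,cy],(V,views),method='Nelder-Mead',options=dict(initial_simplex=[[x,y,th,cy],[x+.01,y,th,cy],[x,y+.01,th,cy],[x,y,th+.15,cy],[x,y,th,cy+.004]],maxiter=200))
    return r.x.round(4),round(r.fun,4)
E
python3 - <<'E'
from fit import *
t=pickle.load(open('pics/top0.pkl','rb'));s=pickle.load(open('pics/scene0.pkl','rb'))
for n,V,bt,bs,c in [('long',LONG,(405,210,485,275),(215,315,270,395),(444,239)),('short',SHORT,(405,285,470,330),(168,280,218,332),(436,308))]:
    vs=[(t,bt,mask(t,bt)),(s,bs,mask(s,bs))]
    p=ray(t,*c,.015)
    for a in (-1.2,1.94) if n=='long' else (-1.5,1.6):
        for b in (0,.25): print(n,fit(V,vs,p[0],p[1],a+b))
E
```

```text
long (array([ 0.6291, -0.29  , -1.1147,  0.0156]), np.float64(0.0695))
long (array([ 0.6292, -0.29  , -1.1123,  0.0185]), np.float64(0.0736))
long (array([ 0.6275, -0.2867,  2.0509,  0.0141]), np.float64(0.1755))
long (array([ 0.6273, -0.2863,  2.0519,  0.0167]), np.float64(0.1756))
short (array([ 0.4655, -0.2664, -1.4907,  0.0148]), np.float64(0.1954))
short (array([ 0.4655, -0.2658, -1.4826,  0.0159]), np.float64(0.1975))
short (array([ 0.4645, -0.2633,  1.6977,  0.0124]), np.float64(0.1145))
short (array([ 0.4646, -0.2633,  1.6984,  0.0129]), np.float64(0.1144))
```

```bash
cat >> h.py <<'E'
from scipy.spatial.transform import Rotation as R
def goto(pos,rpy,frac=1):
    from cell import robot
    o=robot.get_obs();A=R.from_euler('xyz',o['tcp_rot']);B=R.from_euler('xyz',rpy)
    d=A.inv().apply(np.array(pos)-o['ee_pos'])*100;w=np.degrees((A.inv()*B).as_rotvec())
    print('shift cm',d.round(2),'turn deg',w.round(1),'t',round(o['time'],2))
E
python3 - <<'E'
from h import *
t=pickle.load(open('pics/top0.pkl','rb'));s=pickle.load(open('pics/scene0.pkl','rb'))
for z in(0,.05,.1,.15): print(z,'top',ray(t,418,190,z)[:2],ray(t,485,195,z)[:2],'scene',ray(s,249,413,z)[:2],ray(s,303,365,z)[:2])
for p in [(259,180),(331,175),(382,178)]:print(ray(t,*p,.085)[:2])
print('wax',ray(t,206,310,.034),'tin',ray(t,502,289,.028),'candles',ray(t,145,300,.03))
goto([.61,-.28,.2],[np.pi,0,2.028])
E
```

```text
0 top [ 0.7534583  -0.24149434] [ 0.73688777 -0.40513761] scene [ 0.71490911 -0.36522452] [ 0.74512902 -0.22277954]
0.05 top [ 0.74282012 -0.22968316] [ 0.72702915 -0.38562782] scene [ 0.72530854 -0.367932  ] [ 0.75390567 -0.23313621]
0.1 top [ 0.73218194 -0.21787198] [ 0.71717053 -0.36611804] scene [ 0.73570798 -0.37063949] [ 0.76268232 -0.24349288]
0.15 top [ 0.72154375 -0.20606081] [ 0.70731191 -0.34660826] scene [ 0.74610742 -0.37334697] [ 0.77145897 -0.25384956]
[0.76743247 0.13782721]
[ 0.77488795 -0.02574933]
[ 0.76504661 -0.14115265]
wax [0.47575679 0.27113384 0.034     ] tin [ 0.50733726 -0.42031011  0.028     ] candles [0.50213727 0.41468221 0.03      ]
shift cm [43.98 -1.76  2.62] turn deg [ -0.1  -0.1 -91.8] t 0.1
```

>>> carry_out --pt "5 0 0 0 0 -9.2 9.18" --pt "10 0 0 0 0 -18.4 9.18" --pt "15 0 0 0 0 -27.6 9.18" --pt "20 0 0 0 0 -36.8 9.18" --pt "25 -1 0 0 0 -46 9.18"

```text
time: 0.72
ee_pos: [0.4418, -0.365, 0.2261]
tcp_rot: [-3.141, -0.0, 1.234]
force: [0.8, 0.1, 0.6]
gripper_width: 0.0917
grip_force: 0.0
```

```bash
python3 - <<'E'
from h import *
goto([.60,-.29,.22],[np.pi,0,2.028])
E
```

```text
shift cm [12.31 12.45  0.61] turn deg [ -0.   -0.  -45.5] t 0.72
```

>>> carry_out --pt "3 3 0.1 0 0 -9.5 9.18" --pt "6 6 0.3 0 0 -19 9.18" --pt "9 9 0.5 0 0 -28 9.18" --pt "12 12 0.6 0 0 -37 9.18" --pt "12.3 12.5 0.6 0 0 -45.5 9.18"

```text
time: 1.35
ee_pos: [0.6013, -0.2897, 0.2194]
tcp_rot: [-3.141, -0.002, 2.031]
force: [-1.4, -0.2, 0.2]
gripper_width: 0.0922
grip_force: 0.0
```

```bash
python3 - <<'E'
from h import *
from cell import cams
s=cams.snapshot('wrist');pickle.dump(s,open('pics/w1.pkl','wb'));cv2.imwrite('pics/w1.png',s['color'][:,:,::-1])
print(s['pose'].round(3))
for n,p in [('long',(.629,-.29,.033)),('short',(.4645,-.2633,.026))]:print(n,proj(s,p))
E
```

```text
[[ 0.896 -0.427 -0.119  0.569]
 [ 0.444  0.863  0.243 -0.224]
 [-0.001 -0.271  0.963  0.378]
 [ 0.     0.     0.     1.   ]]
long [358.33786945 226.54904051]
short [211.0013204  121.34858621]
```

View pics/w1.png

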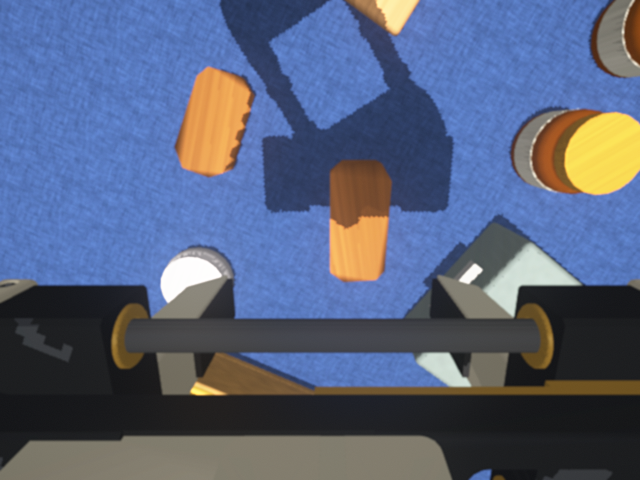

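The wrist view shows the long wedge at (360,220), aligned with the fingers, and the short one at (213,122). Both are where predicted. I'll refine with the three views.

```bash
python3 - <<'E'
from fit import *
t,s,w=[pickle.load(open(f'pics/{n}.pkl','rb')) for n in('top0','scene0','w1')]
for n,V,bt,bs,bw,i in [('long',LONG,(405,210,485,275),(215,315,270,395),(315,145,405,295),[(.629,-.29,-1.1135),(.629,-.29,2.03)]),('short',SHORT,(405,285,470,330),(168,280,218,332),(165,55,265,185),[(.4645,-.2633,1.698),(.4645,-.2633,-1.444)])]:
    a=[(q,b,mask(q,b)) for q,b in((t,bt),(s,bs),(w,bw))]
    for j in i: print(n,'all',fit(V,a,*j),'wrist',fit(V,a[2:],*j))
from h import goto
E
```

```text
long all (array([ 0.6293, -0.2902, -1.1123,  0.0169]), np.float64(0.0915)) wrist (array([ 0.6294, -0.2907, -1.1162,  0.0175]), np.float64(0.019))
long all (array([ 0.6274, -0.2863,  2.0345,  0.0043]), np.float64(0.2637)) wrist (array([ 0.627 , -0.2855,  1.9974,  0.    ]), np.float64(0.0608))
short all (array([ 0.4644, -0.2635,  1.7021,  0.0133]), np.float64(0.1459)) wrist (array([ 0.4644, -0.264 ,  1.7004,  0.0134]), np.float64(0.0254))
short all (array([ 0.4654, -0.2665, -1.5119,  0.0135]), np.float64(0.2646)) wrist (array([ 0.4657, -0.2669, -1.5541,  0.0147]), np.float64(0.0616))
```

```bash
python3 - <<'E'
from h import *
goto([.6205,-.2725,.004],[np.pi,0,2.028])
E
```

```text
shift cm [ 0.68  2.55 21.54] turn deg [-0.  -0.1  0.5] t 1.4
```

>>> carry_out --pt "0.7 2.5 3 0 0 0 9.18" --pt "0.7 2.5 9 0 0 0 9.18" --pt "0.7 2.5 14 0 0 0 9.18" --pt "0.7 2.5 18 0 0 0 9.18" --pt "0.7 2.5 18 0 0 0 9.18"

```text
time: 2.02
ee_pos: [0.6162, -0.2736, 0.0369]
tcp_rot: [-3.137, -0.007, 2.021]
force: [-0.1, 0.4, 0.9]
gripper_width: 0.0922
grip_force: 0.0
```

```bash
python3 - <<'E'
from h import *
goto([.6205,-.2725,.004],[np.pi,0,2.028])
E
```

```text
shift cm [-0.11  0.45  3.29] turn deg [-0.3 -0.4 -0.4] t 2.02
```

>>> carry_out --pt "0 0.2 1.5 0 0 0 9.18" --pt "0 0.2 3 0 0 0 9.18" --pt "0 0.2 3 0 0 0 9.18"

```text
time: 2.4
ee_pos: [0.6202, -0.2735, 0.0099]
tcp_rot: [-3.141, -0.001, 2.023]
force: [-0.1, 1.1, 0.3]
gripper_width: 0.0918
grip_force: 0.0
```

```bash
python3 - <<'E'
from h import *
goto([.6205,-.2725,.004],[np.pi,0,2.028])
E
```

```text
shift cm [0.07 0.07 0.59] turn deg [-0.1 -0.1 -0.3] t 2.4
```

>>> carry_out --pt "0 0 0.4 0 0 0 9.18" --pt "0 0 0.4 0 0 0 5" --pt "0 0 0.4 0 0 0 5" --pt "0 0 0.4 0 0 0 5" --pt "0 0 0.4 0 0 0 5" --grip_force 25

```text
time: 3.02
ee_pos: [0.6208, -0.2738, 0.0069]
tcp_rot: [3.141, 0.0, 2.023]
force: [-0.2, 0.0, 0.9]
gripper_width: 0.0563
grip_force: 0.4
```

>>> carry_out --pt "0 0 0 0 0 0 5" --pt "0 0 -2 0 0 0 5" --pt "0 0 -5 0 0 0 5" --pt "0 0 -8 0 0 0 5" --pt "0 0 -8 0 0 0 5"

```text
time: 3.65
ee_pos: [0.6224, -0.2747, 0.0906]
tcp_rot: [3.138, 0.006, 2.023]
force: [0.8, -0.2, -1.1]
gripper_width: 0.0558
grip_force: 25.0
```

```bash
python3 - <<'E'
from h import *
from cell import cams
o=np.array([.441,-.897])*-.02
goto([.518+o[0],-.0166+o[1],.10],[np.pi,0,2.028])
s=cams.snapshot('wrist');pickle.dump(s,open('pics/w2.pkl','wb'));cv2.imwrite('pics/w2.png',s['color'][:,:,::-1])
E
```

```text
shift cm [29.77  1.88 -1.1 ] turn deg [ 0.2  0.3 -0.3] t 3.65
```

View pics/w2.png

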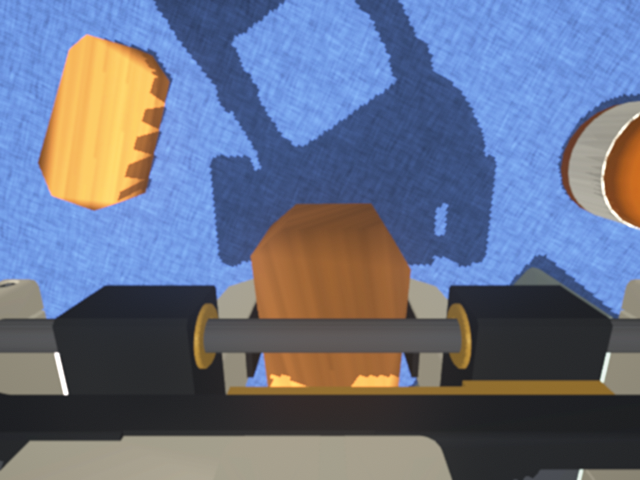

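The long wedge is held square between the fingers at (330,290). Carrying it to the board.

>>> carry_out --pt "4 0.3 0 0 0 0 5" --pt "10 0.7 0 0 0 0 5" --pt "16 1.1 0 0 0 0 5" --pt "22 1.5 0 0 0 0 5" --pt "27 1.8 0 0 0 0 5"

```text
time: 4.32
ee_pos: [0.5167, -0.0209, 0.0854]
tcp_rot: [-3.139, -0.002, 2.023]
force: [1.0, 0.9, -1.4]
gripper_width: 0.0561
grip_force: 25.0
```

>>> carry_out --pt "2 0 0 0 0 0 5" --pt "2.7 0 2 0 0 0 5" --pt "2.7 0 4 0 0 0 5" --pt "2.7 0 4 0 0 0 5"

```text
time: 4.82
ee_pos: [0.5059, 0.0011, 0.0449]
tcp_rot: [-3.138, -0.002, 2.022]
force: [-0.1, -0.3, -1.4]
gripper_width: 0.0555
grip_force: 25.0
```

```bash
python3 - <<'E'
from h import *
o=np.array([.441,-.897])*-.02
goto([.518+o[0],-.0166+o[1],.0185],[np.pi,0,2.028])
E
```

```text
shift cm [-0.13  0.32  2.64] turn deg [-0.2 -0.1 -0.3] t 4.83
```

>>> carry_out --pt "0 0.3 1 0 0 0 5" --pt "0 0.3 2 0 0 0 5" --pt "0 0.3 2.4 0 0 0 5" --pt "0 0.3 2.6 0 0 0 5" --pt "0 0.3 2.6 0 0 0 5"

```text
time: 5.45
ee_pos: [0.5099, 0.0026, 0.0207]
tcp_rot: [3.142, 0.0, 2.023]
force: [-0.2, 1.2, -2.2]
gripper_width: 0.0558
grip_force: 25.0
```

>>> carry_out --pt "0 0 0.1 0 0 0 5" --pt "0 0 0.2 0 0 0 5" --pt "0 0 0.2 0 0 0 5"

```text
time: 5.82
ee_pos: [0.51, 0.0026, 0.0189]
tcp_rot: [3.141, 0.0, 2.023]
force: [0.1, 0.1, -0.4]
gripper_width: 0.0559
grip_force: 25.0
```

>>> carry_out --pt "0 0 0 0 0 0 7.5" --pt "0 0 0 0 0 0 7.5" --pt "0 0 0 0 0 0 7.5" --pt "0 0 -2 0 0 0 7.5" --pt "0 0 -7 0 0 0 9.18"

```text
time: 6.45
ee_pos: [0.5083, 0.0028, 0.0877]
tcp_rot: [-3.137, -0.003, 2.023]
force: [0.6, -0.6, 0.7]
gripper_width: 0.0808
grip_force: 0.0
```

```bash
python3 - <<'E'
from h import *
goto([.4644,-.2637,.12],[np.pi,0,1.701])
E
```

```text
shift cm [-22.05 -15.6   -3.23] turn deg [-0.3 -0.1 18.4] t 6.45
```

>>> carry_out --pt "-2 -1.5 -3 0 0 0 9.18" --pt "-7 -5 -3 0 0 5 9.18" --pt "-12 -8.5 -3 0 0 10 9.18" --pt "-17 -12 -3 0 0 15 9.18" --pt "-22 -15.5 -3 0 0 18.4 9.18"

```text
time: 7.08
ee_pos: [0.466, -0.2649, 0.1189]
tcp_rot: [3.141, 0.0, 1.699]
force: [0.5, -0.3, 0.6]
gripper_width: 0.092
grip_force: 0.0
```

```bash
python3 - <<'E'
from fit import *
from cell import cams
goto([.4644,-.2637,.003],[np.pi,0,1.701])
t=cams.snapshot('top');pickle.dump(t,open('pics/t3.pkl','wb'))
s=cams.snapshot('scene');pickle.dump(s,open('pics/s3.pkl','wb'))
cv2.imwrite('pics/t3.png',np.hstack([cv2.resize(t['color'][230:340,270:400],None,fx=3,fy=4),cv2.resize(s['color'][180:300,210:345],None,fx=3,fy=3.667)])[:,:,::-1])
E
```

```text
shift cm [ 0.14 -0.15 11.59] turn deg [ 0.   0.  -0.1] t 7.08
```

View pics/t3.png

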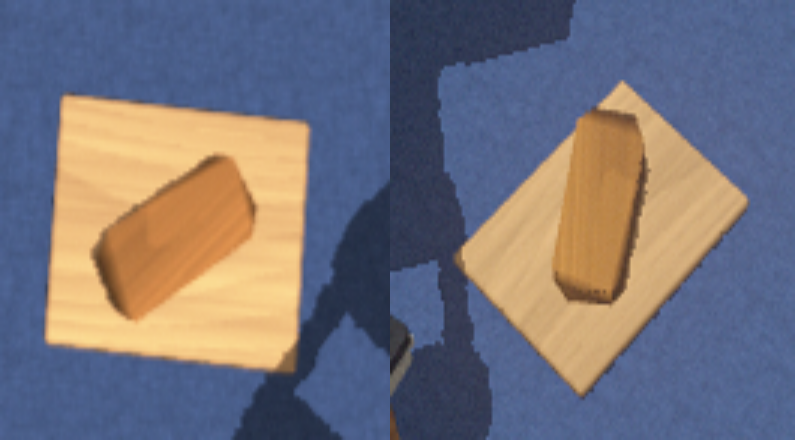

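The long wedge lies flat and central on the board: (175,235) in the top crop, tall end at the left. Now the short wedge.

>>> carry_out --pt "0.1 -0.1 3 0 0 0 9.18" --pt "0.1 -0.1 7 0 0 0 9.18" --pt "0.1 -0.1 9.5 0 0 0 9.18" --pt "0.1 -0.1 10.5 0 0 0 9.18" --pt "0.1 -0.1 10.5 0 0 0 9.18"

```text
time: 7.8
ee_pos: [0.4654, -0.2618, 0.0136]
tcp_rot: [-3.141, -0.0, 1.702]
force: [-0.1, 0.2, 1.1]
gripper_width: 0.0918
grip_force: 0.0
```

```bash
python3 - <<'E'
from h import *
goto([.4644,-.2637,.004],[np.pi,0,1.701])
E
```

```text
shift cm [-0.18 -0.13  0.96] turn deg [-0.  -0.   0.1] t 7.8
```

>>> carry_out --pt "-0.1 -0.1 0.5 0 0 0 9.18" --pt "-0.1 -0.1 0.9 0 0 0 9.18" --pt "-0.1 -0.1 0.9 0 0 0 4.5" --pt "-0.1 -0.1 0.9 0 0 0 4.5" --pt "-0.1 -0.1 0.9 0 0 0 4.5"

```text
time: 8.43
ee_pos: [0.4646, -0.2634, 0.0049]
tcp_rot: [3.141, 0.0, 1.702]
force: [0.5, 0.7, 0.3]
gripper_width: 0.0665
grip_force: 0.0
```

>>> carry_out --pt "0 0 0 0 0 0 4.5" --pt "0 0 0 0 0 0 4.5" --pt "0 0 0 0 0 0 4.5"

```text
time: 8.8
ee_pos: [0.4646, -0.2633, 0.0048]
tcp_rot: [3.142, 0.0, 1.702]
force: [-0.1, 0.1, 1.1]
gripper_width: 0.0497
grip_force: 24.9
```

>>> carry_out --pt "0 0 -2 0 0 0 4.5" --pt "0 0 -6 0 0 0 4.5" --pt "0 0 -10 0 0 0 4.5" --pt "0 0 -14 0 0 0 4.5" --pt "0 0 -14 0 0 0 4.5"

```text
time: 9.43
ee_pos: [0.4659, -0.2643, 0.1477]
tcp_rot: [3.137, 0.005, 1.702]
force: [-0.7, -0.5, -1.4]
gripper_width: 0.0499
grip_force: 24.9
```

```bash
cat > pl.py <<'E'
from h import *
thL=-1.1186;L=np.array([.5181,-.0141,.012])
RT=R.from_euler('z',thL)*R.from_euler('y',12,degrees=True)
RS=RT*R.from_euler('z',155,degrees=True);RTool=RS*R.from_euler('x',np.pi)
n=RT.apply([0,0,1])
def tgt(h,up=.003): return L+[0,0,.033]+RT.apply([-up,0,0])+n*(.0048+h)
rpy=RTool.as_euler('xyz')
E
python3 - <<'E'
from pl import *
print(tgt(0),rpy,n); goto(tgt(.06),rpy)
E
```

```text
[ 0.51725388 -0.01235817  0.05031884] [-3.05200283 -0.18956528  1.57813761] [ 0.09084538 -0.1870144   0.9781476 ]
shift cm [23.14  8.75  3.8 ] turn deg [ 4.7 11.4  6.6] t 9.43
```

>>> carry_out --pt "3 1.1 0 0.8 2 1 4.5" --pt "8 3 0 1.6 4 2.2 4.5" --pt "13 5 0.5 2.5 6 3.5 4.5" --pt "18 7 1.5 3.5 8.5 5 4.5" --pt "22 8.5 2.5 4.7 11.4 6.6 4.5"

```text
time: 10.05
ee_pos: [0.5196, -0.0317, 0.1183]
tcp_rot: [-3.044, -0.195, 1.576]
force: [0.9, 0.4, -1.7]
gripper_width: 0.0498
grip_force: 24.9
```

>>> carry_out --pt "0 0 0 0 0 0 4.5" --pt "0 0 0 0 0 0 4.5"

```text
time: 10.3
ee_pos: [0.5196, -0.0345, 0.1189]
tcp_rot: [-3.046, -0.193, 1.577]
force: [0.2, -0.3, -0.5]
gripper_width: 0.0497
grip_force: 24.9
```

```bash
python3 - <<'E'
from pl import *
goto(tgt(.015),rpy)
E
```

```text
shift cm [0.86 0.46 5.65] turn deg [-0.3 -0.2 -0. ] t 10.3
```

>>> carry_out --pt "0.9 0.4 2 -0.3 -0.2 0 4.5" --pt "0.9 0.4 4 -0.3 -0.2 0 4.5" --pt "0.9 0.4 5.6 -0.3 -0.2 0 4.5" --pt "0.9 0.4 5.6 -0.3 -0.2 0 4.5" --pt "0.9 0.4 5.6 -0.3 -0.2 0 4.5"

```text
time: 10.92
ee_pos: [0.5191, -0.0154, 0.067]
tcp_rot: [-3.054, -0.189, 1.576]
force: [0.2, -0.9, -1.1]
gripper_width: 0.0499
grip_force: 24.9
```

```bash
python3 - <<'E'
from pl import *
goto(tgt(0),rpy)
E
```

```text
shift cm [-0.02 -0.03  1.71] turn deg [ 0.1  0.  -0.1] t 10.93
```

>>> carry_out --pt "0 0 0.7 0 0 0 4.5" --pt "0 0 1.3 0 0 0 4.5" --pt "0 0 1.5 0 0 0 4.5" --pt "0 0 1.5 0 0 0 4.5" --pt "0 0 1.5 0 0 0 4.5"

```text
time: 11.55
ee_pos: [0.5175, -0.0116, 0.0518]
tcp_rot: [-3.053, -0.19, 1.577]
force: [0.7, 0.7, -1.0]
gripper_width: 0.0496
grip_force: 24.9
```

>>> carry_out --pt "0 0 0.1 0 0 0 4.5" --pt "0 0 0.1 0 0 0 4.5" --pt "0 0 0.1 0 0 0 4.5"

```text
time: 11.92
ee_pos: [0.5173, -0.0115, 0.0507]
tcp_rot: [-3.052, -0.19, 1.577]
force: [0.8, -0.2, -1.1]
gripper_width: 0.0496
grip_force: 24.9
```

>>> carry_out --pt "0 0 0.1 0 0 0 4.5" --pt "0 0 0.1 0 0 0 4.5" --pt "0 0 0.1 0 0 0 4.5"

```text
time: 12.3
ee_pos: [0.5173, -0.0114, 0.0506]
tcp_rot: [-3.053, -0.19, 1.577]
force: [-0.6, -0.7, 7.1]
gripper_width: 0.05
grip_force: 24.9
```

>>> carry_out --pt "0 0 -0.05 0 0 0 4.5" --pt "0 0 -0.05 0 0 0 6.8" --pt "0 0 -0.05 0 0 0 6.8" --pt "0 0 -0.05 0 0 0 6.8" --pt "0 0 -0.05 0 0 0 6.8"

```text
time: 12.92
ee_pos: [0.5171, -0.0113, 0.0501]
tcp_rot: [-3.052, -0.19, 1.577]
force: [-0.1, -0.5, 0.5]
gripper_width: 0.0677
grip_force: 0.0
```

>>> carry_out --pt "0 0 -0.5 0 0 0 6.8" --pt "0 0 -3 0 0 0 6.8" --pt "0 0 -7 0 0 0 6.8" --pt "0 0 -12 0 0 0 9.18"

```text
time: 13.42
ee_pos: [0.5275, -0.0339, 0.1685]
tcp_rot: [-3.051, -0.19, 1.577]
force: [1.1, -0.7, -0.4]
gripper_width: 0.0736
grip_force: 0.0
```

```bash
python3 - <<'E'
from h import *
goto([.608,.262,.19],[np.pi,0,1.1])
E
```

```text
shift cm [29.41  8.51  2.72] turn deg [-7.7 -9.5 27.7] t 13.43
```

>>> carry_out --pt "5.5 1.6 0.5 -1.5 -2 5.5 9.18" --pt "11 3.2 1 -3 -4 11 9.18" --pt "16.5 4.8 1.5 -4.5 -6 16.5 9.18" --pt "22 6.4 2 -6 -8 22 9.18" --pt "27 7.8 2.5 -7.7 -9.5 27.7 9.18"

```text
time: 14.05
ee_pos: [0.602, 0.2399, 0.188]
tcp_rot: [3.138, 0.0, 1.097]
force: [0.5, -0.8, -0.3]
gripper_width: 0.0917
grip_force: 0.0
```

>>> carry_out --pt "0 0 0 0 0 0 9.18" --pt "0 0 0 0 0 0 9.18"

```text
time: 14.3
ee_pos: [0.6014, 0.2374, 0.1871]
tcp_rot: [3.14, 0.001, 1.102]
force: [0.2, -1.2, 0.8]
gripper_width: 0.0917
grip_force: 0.0
```

```bash
python3 - <<'E'
from fit import *
from cell import cams
goto([.608,.262,.19],[np.pi,0,1.1])
t=cams.snapshot('top');s=cams.snapshot('scene');w=cams.snapshot('wrist')
for k,v in(('t4',t),('s4',s),('w4',w)):pickle.dump(v,open(f'pics/{k}.pkl','wb'))
print('jar in wrist',proj(w,[.608,.262,.06]))
a=cv2.resize(t['color'][255:325,285:375],None,fx=4,fy=4);b=cv2.resize(s['color'][200:290,230:330],None,fx=4,fy=3.111);b=cv2.resize(b,(360,280))
c=cv2.resize(w['color'],(400,300));r=np.zeros((580,720,3),np.uint8);r[:280,:360]=a;r[:280,360:]=b;r[280:,:400]=c
cv2.imwrite('pics/c4.png',r[:,:,::-1])
E
```

```text
shift cm [ 2.49 -0.52 -0.29] turn deg [0.1 0.1 0.1] t 14.3
jar in wrist [324.28415657 196.09690546]
```

View pics/c4.png

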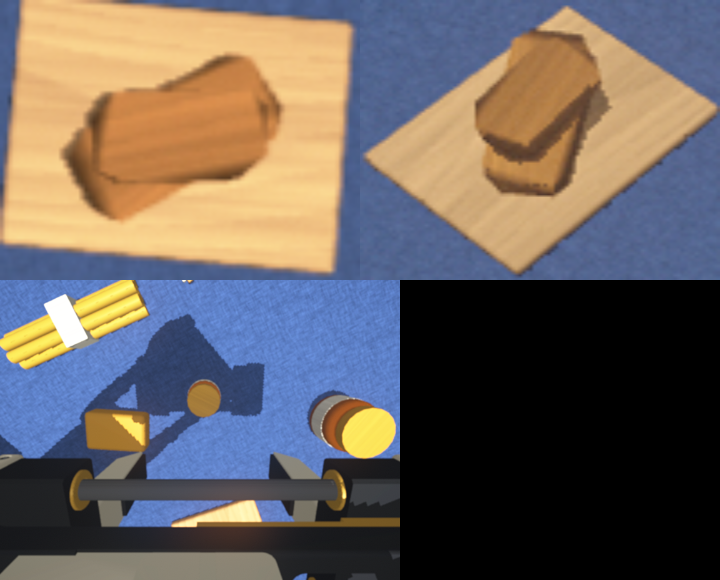

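The short wedge rests on the slope as planned, at (180,135) in the top crop. The jar lid is at wrist pixel (326,187).

```bash
python3 - <<'E'
from h import *
w=pickle.load(open('pics/w4.pkl','rb'));t=pickle.load(open('pics/t4.pkl','rb'))
print(ray(w,326.4,187,.06),ray(t,209,252,.06))
p=ray(w,326.4,187,.06);goto([p[0],p[1],.02],[np.pi,0,1.1])
E
```

```text
[0.61272616 0.26755909 0.06      ] [0.60845673 0.25762223 0.06      ]
shift cm [ 3.31 -0.49 16.74] turn deg [ 0.1  0.  -0.1] t 14.45
```

>>> carry_out --pt "3 -0.5 3 0 0 0 9.18" --pt "3 -0.5 8 0 0 0 9.18" --pt "3 -0.5 12 0 0 0 9.18" --pt "3 -0.5 15 0 0 0 9.18" --pt "3 -0.5 16.6 0 0 0 9.18"

```text
time: 15.08
ee_pos: [0.6107, 0.2649, 0.0197]
tcp_rot: [3.141, 0.002, 1.099]
force: [0.0, -0.3, 0.3]
gripper_width: 0.0917
grip_force: 0.0
```

>>> carry_out --pt "0 0 0 0 0 0 9.18" --pt "0 0 0 0 0 0 6.5" --grip_force 12

```text
time: 15.32
ee_pos: [0.6122, 0.2665, 0.0229]
tcp_rot: [3.138, -0.001, 1.1]
force: [0.3, 0.1, 0.3]
gripper_width: 0.0857
grip_force: 0.0
```

```bash
python3 - <<'E'
from h import *
goto([.612,.266,.02],[np.pi,0,1.1])
E
```

```text
shift cm [-0.06  0.    0.29] turn deg [ 0.2 -0.1 -0. ] t 15.32
```

>>> carry_out --pt "0 0 0 0 0 0 5.5" --pt "0 0 0 0 0 0 4.2" --pt "0 0 0 0 0 0 4.2" --pt "0 0 0 0 0 0 4.2" --pt "0 0 0 0 0 0 4.2" --grip_force 12

```text
time: 15.95
ee_pos: [0.6112, 0.2666, 0.0214]
tcp_rot: [3.139, 0.0, 1.1]
force: [0.0, -0.0, 0.9]
gripper_width: 0.0454
grip_force: 12.0
```

>>> carry_out --pt "0 0 0 0 0 0 4.2" --pt "0 0 0 0 0 0 4.2"

```text
time: 16.2
ee_pos: [0.6112, 0.2666, 0.0214]
tcp_rot: [3.14, 0.0, 1.1]
force: [-0.0, 0.2, 1.7]
gripper_width: 0.0449
grip_force: 12.0
```

>>> carry_out --pt "0 0 -1 0 0 0 4.2" --pt "0 0 -4 0 0 0 4.2" --pt "0 0 -8 0 0 0 4.2" --pt "0 0 -12 0 0 0 4.2" --pt "0 0 -14 0 0 0 4.2" --grip_force 18

```text
time: 16.82
ee_pos: [0.6117, 0.267, 0.1646]
tcp_rot: [3.137, -0.003, 1.1]
force: [0.3, 1.0, -1.9]
gripper_width: 0.0451
grip_force: 18.0
```

>>> carry_out --pt "0 0 0 0 0 0 4.2" --pt "0 0 0 0 0 0 4.2"

```text
time: 17.08
ee_pos: [0.6103, 0.2665, 0.1601]
tcp_rot: [3.141, 0.002, 1.1]
force: [-0.1, 0.6, -1.1]
gripper_width: 0.045
grip_force: 18.0
```

```bash
python3 - <<'E'
from h import *
from cell import cams
t=pickle.load(open('pics/t4.pkl','rb'));print('short top seen',ray(t,331,289.5,.071))
goto([.519,-.0153,.15],[np.pi,0,1.1])
w=cams.snapshot('wrist')
cv2.imwrite('pics/w5.png',w['color'][:,:,::-1]);pickle.dump(w,open('pics/w5.pkl','wb'))
from cell import robot
p=robot.get_obs()['ee_pos'];print(p,'lid expected',proj(w,p+[0,0,.0386]))
E
```

```text
short top seen [ 0.51639048 -0.01905316  0.071     ]
shift cm [-29.26   4.64   1.06] turn deg [0.  0.1 0. ] t 17.07
[0.61015764 0.26647853 0.15966416] lid expected [332.45232441 340.36787689]
```

View pics/w5.png

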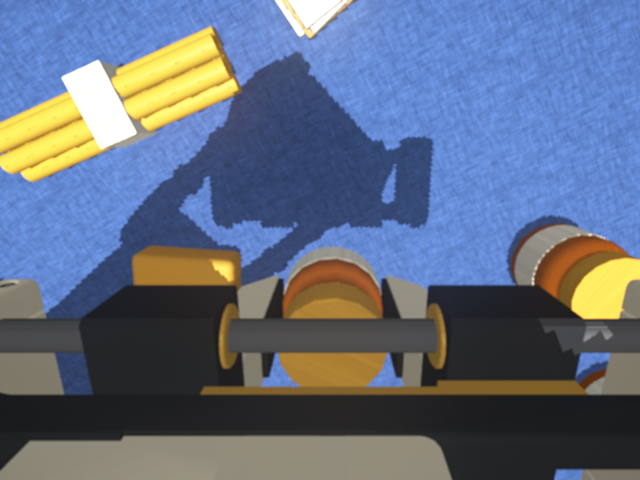

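The jar is held upright and centred: lid centre about (333,337) against an expected (332,340). Carrying it over the pile.

>>> carry_out --pt "-4 0.7 0 0 0 0 4.2" --pt "-9 1.5 0 0 0 0 4.2" --pt "-14 2.3 0 0 0 0 4.2" --pt "-19 3.1 0 0 0 0 4.2" --pt "-24 3.9 0 0 0 0 4.2"

```text
time: 17.75
ee_pos: [0.5356, 0.0338, 0.1602]
tcp_rot: [3.142, 0.001, 1.1]
force: [0.1, -0.1, -0.6]
gripper_width: 0.0452
grip_force: 18.0
```

>>> carry_out --pt "-3 0.4 0 0 0 0 4.2" --pt "-5 0.7 0 0 0 0 4.2" --pt "-5 0.7 0 0 0 0 4.2" --pt "-5 0.7 0 0 0 0 4.2"

```text
time: 18.25
ee_pos: [0.5204, -0.0121, 0.1608]
tcp_rot: [3.141, 0.0, 1.1]
force: [0.4, 0.8, -1.1]
gripper_width: 0.0442
grip_force: 18.0
```

```bash
python3 - <<'E'
from h import *
goto([.518,-.017,.0927],[np.pi,0,1.1])
E
```

```text
shift cm [-0.54  0.01  6.82] turn deg [0. 0. 0.] t 18.25
```

>>> carry_out --pt "-0.5 0 2 0 0 0 4.2" --pt "-0.5 0 4 0 0 0 4.2" --pt "-0.5 0 5.5 0 0 0 4.2" --pt "-0.5 0 6.3 0 0 0 4.2" --pt "-0.5 0 6.3 0 0 0 4.2"

```text
time: 18.88
ee_pos: [0.5182, -0.0168, 0.0981]
tcp_rot: [3.14, 0.0, 1.101]
force: [-0.4, 0.8, -1.8]
gripper_width: 0.0449
grip_force: 18.0
```

>>> carry_out --pt "0 0 0.1 0 0 0 4.2" --pt "0 0 0.2 0 0 0 4.2" --pt "0 0 0.2 0 0 0 4.2"

```text
time: 19.25
ee_pos: [0.5184, -0.0172, 0.0967]
tcp_rot: [3.139, 0.0, 1.1]
force: [0.7, 0.8, -1.5]
gripper_width: 0.0447
grip_force: 18.0
```

>>> carry_out --pt "0 0 0.1 0 0 0 4.2" --pt "0 0 0.2 0 0 0 4.2" --pt "0 0 0.2 0 0 0 4.2"

```text
time: 19.62
ee_pos: [0.5182, -0.0171, 0.0944]
tcp_rot: [3.14, 0.0, 1.1]
force: [0.1, 0.4, -1.0]
gripper_width: 0.0452
grip_force: 18.0
```

>>> carry_out --pt "0 0 0.1 0 0 0 4.2" --pt "0 0 0.1 0 0 0 4.2" --pt "0 0 0.1 0 0 0 4.2"

```text
time: 20.0
ee_pos: [0.5183, -0.0171, 0.0934]
tcp_rot: [3.14, 0.0, 1.1]
force: [0.0, -0.2, -1.2]
gripper_width: 0.0451
grip_force: 18.0
```

>>> carry_out --pt "0 0 0.1 0 0 0 4.2" --pt "0 0 0.1 0 0 0 4.2" --pt "0 0 0.1 0 0 0 4.2"

```text
time: 20.38
ee_pos: [0.5184, -0.0171, 0.0926]
tcp_rot: [3.139, 0.0, 1.1]
force: [-0.1, 0.1, 0.8]
gripper_width: 0.0453
grip_force: 18.0
```

>>> carry_out --pt "0 0 0 0 0 0 5" --pt "0 0 0 0 0 0 6.5" --pt "0 0 0 0 0 0 7.5" --pt "0 0 0 0 0 0 7.5" --pt "0 0 0 0 0 0 7.5"

```text
time: 21.0
ee_pos: [0.5183, -0.0171, 0.0924]
tcp_rot: [3.14, 0.0, 1.1]
force: [0.1, 0.7, 0.9]
gripper_width: 0.0746
grip_force: 0.0
```

>>> carry_out --pt "0 0 -1 0 0 0 7.5" --pt "0 0 -4 0 0 0 7.5" --pt "0 0 -8 0 0 0 7.5" --pt "0 0 -12 0 0 0 7.5" --pt "0 0 -14 0 0 0 7.5"

```text
time: 21.62
ee_pos: [0.5188, -0.0171, 0.2357]
tcp_rot: [3.135, -0.001, 1.1]
force: [0.1, -0.7, -0.2]
gripper_width: 0.075
grip_force: 0.0
```

>>> carry_out --pt "0 0 0 0 0 0 7.5" --pt "0 0 0 0 0 0 7.5" --pt "0 0 0 0 0 0 7.5"

```text
time: 22.0
ee_pos: [0.5175, -0.0169, 0.2313]
tcp_rot: [-3.141, 0.001, 1.1]
force: [0.2, 0.1, -0.4]
gripper_width: 0.0748
grip_force: 0.0
```

```bash
python3 - <<'E'
from h import *
from cell import cams
s=cams.snapshot('scene');w=cams.snapshot('wrist')
cv2.imwrite('pics/c6.png',np.hstack([cv2.resize(s['color'][140:300,200:360],(400,400)),cv2.resize(w['color'],(400,400))])[:,:,::-1])
E
```

View pics/c6.png

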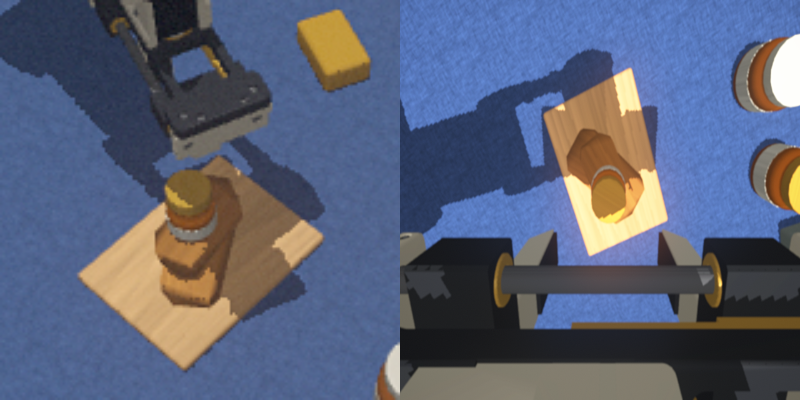

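The jar stands upright on the pile, lid at scene pixel (275,217). Quick consistency check, then hand in.

```bash
python3 - <<'E'
from h import *
from cell import robot
s=pickle.load(open('pics/s4.pkl','rb'))
q=proj(s,[.518,-.017,.131]);p=ray(s,275,217,.131);print(q,p,proj(s,[.519,-.0153,.0713]))
if np.hypot(p[0]-.519,p[1]+.0153)<.015: print(robot.job_done())
E
```

```text
[275.87718027 214.80188677] [ 0.52013765 -0.02279748  0.131     ] [278.44398015 228.97464679]
the job is handed in; nothing more can be done
None
```

The plinth is built and handed in after about 22 s of robot time. The long wedge lies flat mid-board, the short wedge rests on its slope with the slopes opposed, and the jar stands upright on top, measured about 8 mm from the middle. The judge's verdict was not returned.

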